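# Release a charged battery pack and stop it with the other finger

## Task

The battery pack in the charging dock with the green light is ready. Press that dock's orange release key with one finger and let the pack, which the spring kicks out and which would slide straight off the slippery chute, run against your other finger, so that it stops clear of its latch but still wholly inside the chute. Do not lift it; finish while still holding it back there with the finger, for me to take. Leave the pack in the dock with the red light charging, its key unpressed, and everything else on the bench where it is.

Things in the scene. Friction and masses are not known exactly. Their poses are not given: they have to be found in the camera images.
- green_dock: Charcoal battery-charging dock with a green light bar on its head, fixed to the bench. Origin: centre of its underside, on the bench; z up; x level, from the chute's open mouth (x -75 mm) to the head (x 45 to 82, y +-34, 67 mm high, light bar to 72). A housing on the +y side (x -80 to -28, y 29 to 66 mm, flat top at 26 mm) carries the orange release key.
- green_chute: Chute of the green-light dock. Origin: middle of its lower lip, on the runners (dock x -75, y 0, z 12 mm); x points up the slope, 0.26 rad above level; z out of it. 48 mm wide inside; side guides rise 5 mm at the mouth, 12 mm beside the docked pack. Docked, the pack's origin is at x 88 mm and its lower end at 58; below that it is empty and slippery.
- green_pack: Charged pack: black, red band, pale plate on top; 60 (x, along the chute) x 46 x 24 mm, 0.15 to 0.3 kg, loose, latched in the chute. Origin: centre of its underside; axes as the chute's. Flat lower end 30 mm from the origin. Freed, a spring plunger pushes it 30 mm down (about 4.8 N falling to 2.4 N), then it slides off the lip by its weight, all within a second.
- green_key (a joint): Release key of the green-light dock: 0 up, 0.0075 m fully down, straight down; its spring takes 2 N at first, 6 N at the end. The latch lets the pack go at 0.0035 to 0.0055 m. Let go, the key rises again.
- green_key_top (a point): Centre of the level top of that orange ribbed key, 28 (dock x) by 26 mm (dock y); when up it is at dock x -54, y 47.5, z 36 mm, 10 mm above its housing. The chute's runners beside it (dock x -54, y 0) lie at z 18 mm.
- red_dock: Charcoal battery-charging dock with a red light bar on its head, fixed to the bench. Origin: centre of its underside, on the bench; z up; x level, from the chute's open mouth (x -75 mm) to the head (x 45 to 82, y +-34, 67 mm high, light bar to 72). Built exactly like the green-light dock; its pack is still charging.
- red_pack: The other battery pack, the same in looks and size as the charged one, docked in the red-light dock; must stay there.
- red_key (a joint): Release key of the red-light dock, as the green dock's; not to be pressed.
- tape_measure: Bystander: yellow pocket tape measure lying on its side, 61 x 72 x 31 mm, loose; origin at the centre of its underside.
- film_tub: Bystander: black tub with a grey cap, 34 mm across, 37 mm tall, loose; origin at the centre of its underside.
- eraser: Bystander: eraser in a blue sleeve, 21 x 42 x 12 mm, loose; origin at the centre of its underside.
- spray_pen: Bystander: white tube with a red end and a grey cap, lying, 25 x 110 x 25 mm, loose; origin at the centre of its underside.
- reel_blue: Bystander: flat blue reel of wire, 62 mm across, 12 mm high, loose; origin at the centre of its underside.
- blue_tin: Bystander: small blue tin with a lid, 46 x 62 x 32 mm, loose; origin at the centre of its underside.
Mind the look-alikes: they are no part of the job. What is shaped like the green_pack but pink or turquoise is not meant.

How it is judged (in metres and radians):
On the way, in this order (a step that is already met when the one before it is completed fails the run):
1. the green-light dock's release key is pressed (value of joint green_key above 0.0025 m).
2. the freed pack is stopped in the chute by a finger (x of green_pack in the frame of green_chute between 0.032 and 0.081 m and z of green_pack in the frame of green_chute between -0.005 and 0.005 m and angle between the z axis of green_pack and the z axis of green_chute, either way round below 0.12 rad and contact force between the fingers and green_pack above 0.1 N and linear speed of green_pack below 0.02 m/s), for 0.3 s.
At the end, for the whole second after the job is handed in: The charged pack lies at rest flat on the runners of its chute, slid 7 to 56 mm down from its docked place (chute x of its origin 32 to 81 mm), so wholly inside the chute, with a finger bearing on it with more than 0.1 N; the other pack is still docked (within 6 mm) and its key up (x of green_pack in the frame of green_chute between 0.032 and 0.081 m and z of green_pack in the frame of green_chute between -0.005 and 0.005 m and angle between the z axis of green_pack and the z axis of green_chute, either way round below 0.12 rad and contact force between the fingers and green_pack above 0.1 N and linear speed of green_pack below 0.01 m/s and value of joint red_key below 0.002 m and distance of red_pack from where it was at the start of the episode below 0.006 m); the arm keeps its last pose, push and grip.
It fails at once if the charged pack slides down to the mouth of the chute and away (x of green_pack in the frame of green_chute below 0.015 m).
It fails at once if the charged pack is lifted off the runners (z of green_pack in the frame of green_chute above 0.012 m).
It fails at once if the red-light dock's key is pressed (value of joint red_key above 0.003 m).
It fails at once if the pack in the red-light dock is moved (distance of red_pack from where it was at the start of the episode above 0.006 m).
It fails at once if a loose thing on the bench is knocked about (distance of any of tape_measure, film_tub, eraser, spray_pen, reel_blue, blue_tin from where it was at the start of the episode above 0.02 m).
It also fails if it takes over 32 s, if anything falls off the work surface, if the arm or the gripper's body presses on something with over 40 N, if the wrist force passes 120 N, or if a joint passes its speed limit or range.

## Robot

A 6-joint arm with a two-finger parallel gripper is mounted at the origin on a cart in front of the work surface, level with it; the furniture and walls round the work are solid. World frame = base frame: x ahead of the robot, y to its left, z up, the work surface at z = 0. Lengths are in mm, angles in rad, forces in N, time in s.
With the tool pointing down it reaches from about 300 to 775 mm from the base axis. Payload 14.6 kg.
Tool frame: the origin (TCP) lies midway between the tips of the shut fingers; the grasp point (between the pads) lies manip.grasp_offset behind it (manip.grasp_offset is the distance from the TCP to the grasp point, in mm); z points along the fingers, y is the direction in which the jaws open and shut (so a half turn about z gives the same grasp; the last joint's range is limited). The gripper opens to 94 mm and grips with 3 to 60 N. Pads are 16 mm wide; open, the fingers measure 119 mm over their backs; the gripper's body (75 mm by 177 mm) begins 78 mm behind the grasp point.
Start: joints at [1.057, 0.3, 1.521, -0, 1.321, -0.067], TCP at [237.641, 496, 205.446] pointing down, gripper open.
Joint ranges: [-3.03, 3.03], [-0.79, 2.21], [0.23, 2.52], [-1.04, 4.18], [0, 3.07], [-2.55, 2.55]. Speed limits (rad/s): [2.22, 2.22, 2.57, 3.14, 3.14, 3.14].

## Interface

Orientations are given as [roll, pitch, yaw] about the fixed x, y, z axes, in that order (R = Rz(yaw) Ry(pitch) Rx(roll)).
In Python, from cell import monitor, vision, order, manip gives the robot as it stands.
- The arm moves only by the shell command python3 -m jog 'ROWS' [FORCE]. ROWS is JSON, a list of rows, each a list of 7 numbers: the shift along the tool's x, y, z in cm, then the turn, a rotation vector about the tool's x, y, z in rad, then the opening in per cent of the stroke, from 0 (shut) to 100 (fully open). In form: [[tx, ty, tz, rx, ry, rz, jaw], ...]. A call has 1 to 8 rows; each row shifts and turns the commanded pose from where the row before left it, along the tool's axes as they then stand; what a row does not reach is not made up. A row lasts 1/10 s, in which the tool goes at most 50 mm and 8.59 degrees, less where a joint would pass 70% of its speed; a pose out of reach is approached as far as the arm can. A call is refused whole if a number of a shift passes 5 or a number of a turn 0.15, either way. A call with a gripper value outside its range is refused whole. The fingers move at their own pace and stop on an object; FORCE is the grip in N (left out, the last holds). Time passes only in rows, so rows that do not move let the fingers close. It gives the time, the measured TCP pose, the force and the opening at its end, in the units of the state.
- monitor.read_state(): the state, without advancing time (a new reading comes with each control period).
- vision.camera(name): name is "scene" or "side" or "wrist"; returns a dict with "color" (420x560x3 uint8, blue, green, red), "fx", "fy", "cx", "cy" (pixels), "distortion" ([k1, k2, p1, p2, k3] as OpenCV has them; the pictures are not rectified), "cam_to_world" (4x4, takes a point from camera to world coordinates); the wrist camera has in their place "tool_from_camera" (4x4, takes a point from camera to tool coordinates, whose origin is the TCP and whose axes are the flange's). Camera axes: x right, y down, z forward; pixel columns grow to the right and rows downward; lengths in mm; the calibration is good to about 2 mm. A picture is of the moment at which its call begins: read the wrist's pose just before it. There is no depth.
- order.sign_off(): hands the job in, once; it reports no verdict.
The state is a dict: "clock": time; "joints": joint angles; "qd": joint speeds; "effort": joint torques, N m; "eef_pos": TCP position; "eef_rot": TCP orientation; "wrist_force": force on the tool from outside, world axes, zero at the start; "moment": the same for the moment, N m; "finger_gap": finger opening in mm.
Only numpy, scipy, OpenCV 4.12 (cv2) and the standard library are available. Lean on these libraries where they do the work, as an engineer would, in place of code of your own. Each camera call takes 0.05 s, during which the arm holds its last target.

## Working session

There is one attempt and no reset: what is moved stays moved. The work goes in short steps, Python scripts to look and compute and a shell command to move; the robot and the scene stay as the last step left them, time stands still between calls to the robot, and variables do not carry over. Pictures are saved under pics/ and viewed, and the job is handed in when it is done.

```bash
ls; mkdir -p pics
python3 - <<'E'
from cell import monitor, vision, order, manip
import cv2
print(monitor.read_state(), manip.grasp_offset)
for n in ("scene","side","wrist"):
    c=vision.camera(n); cv2.imwrite(f"pics/{n}0.png",c["color"])
    print(n,c["fx"],c["cx"],c["cy"],c["distortion"],c.get("cam_to_world",c.get("tool_from_camera")))
E
```

```text
pics
{'clock': 0.0, 'joints': array([ 1.05741511e+00,  3.00467384e-01,  1.52158753e+00, -6.36703070e-06,
        1.32069003e+00, -6.65918020e-02]), 'qd': array([-0.00192052,  0.00225286, -0.00067973,  0.00064345,  0.00084247,
       -0.00029332]), 'effort': array([ 1.72010099e-03, -5.31794930e+01, -3.52750075e+01,  7.09187379e-02,
        2.41974351e-02, -7.66186781e-05]), 'eef_pos': array([237.51030032, 495.78156496, 204.88564084]), 'eef_rot': array([-3.14044251e+00, -7.05228418e-05,  2.69480478e+00]), 'wrist_force': array([ 0.10418813, -0.31805477, -0.14026457]), 'moment': array([-0.01579788,  0.01272941, -0.03679524]), 'finger_gap': 94.14504328275171} 18.8
scene 454.8264481854225 283.8334022410648 206.37269480768765 [-0.02993431  0.          0.          0.          0.        ] [[-9.01005566e-01 -2.64901375e-01  3.43534905e-01  1.05808164e+02]
 [-4.33667781e-01  5.29916273e-01 -7.28780488e-01  9.58181909e+02]
 [ 1.10102172e-02 -8.05615296e-01 -5.92336703e-01  8.73873043e+02]
 [ 0.00000000e+00  0.00000000e+00  0.00000000e+00  1.00000000e+00]]
side 384.6797784729791 277.05296437227287 205.82832039031888 [-0.03493953  0.          0.          0.          0.        ] [[ 9.97385616e-01 -2.84833028e-02  6.64126143e-02  4.91980948e+02]
 [-7.11832914e-02 -5.45530808e-01  8.35062319e-01 -9.44444394e+02]
 [ 1.24447942e-02 -8.37606614e-01 -5.46132116e-01  6.59145609e+02]
 [ 0.00000000e+00  0.00000000e+00  0.00000000e+00  1.00000000e+00]]
wrist 333.2875899132356 280.5495003186132 213.74462883421526 [-0.02059465  0.          0.          0.          0.        ] [[-4.64340246e-04 -9.68054815e-01 -2.50738231e-01  7.20782134e+01]
 [ 9.99999859e-01 -3.84976787e-04 -3.65566706e-04 -3.02549532e-01]
 [ 2.57360211e-04 -2.50738365e-01  9.68054857e-01 -1.80601595e+02]
 [ 0.00000000e+00  0.00000000e+00  0.00000000e+00  1.00000000e+00]]
```

View pics/scene0.png

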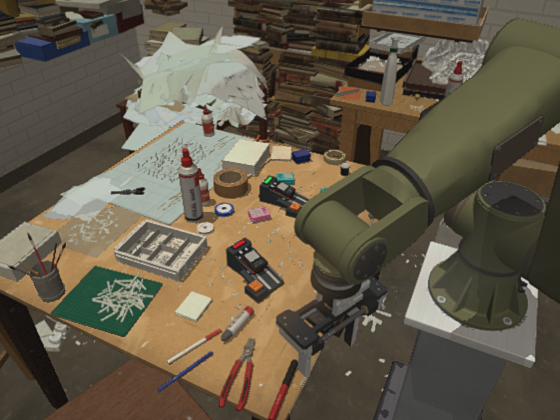

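View pics/side0.png

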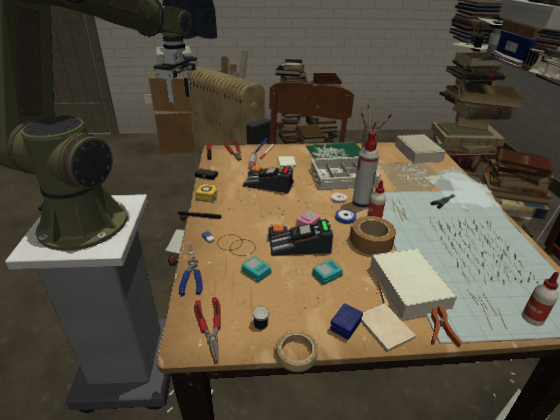

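View pics/wrist0.png

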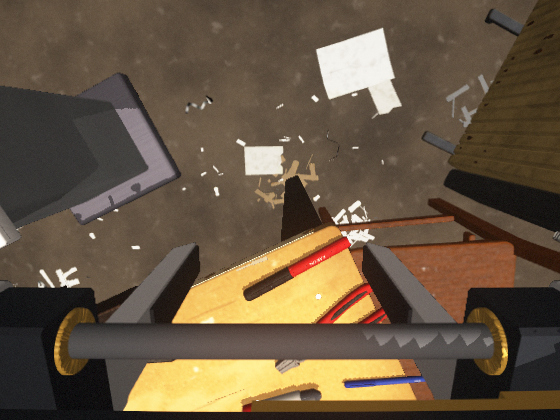

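Run:
```python
import cv2,numpy as np
a=cv2.imread("pics/scene0.png");b=cv2.imread("pics/side0.png")
def z(im,x,y,w,h,s):return cv2.resize(im[y:y+h,x:x+w],None,fx=s,fy=s,interpolation=cv2.INTER_CUBIC)
cv2.imwrite("pics/z1.png",np.vstack([np.hstack([z(a,250,165,75,55,5),z(a,215,230,75,55,5)]),np.hstack([z(b,262,210,75,55,5),z(b,235,150,75,55,5)])]))
```

```text
(no output)
```

View pics/z1.png

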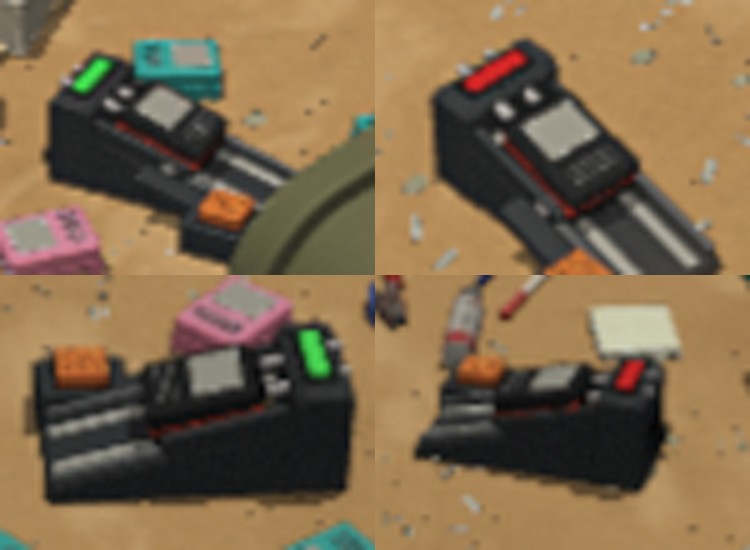

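```bash
cat > h.py <<'E'
import numpy as np, cv2
from scipy.spatial.transform import Rotation as R
from scipy.optimize import least_squares
def K(c): return np.array([[c["fx"],0,c["cx"]],[0,c["fy"],c["cy"]],[0,0,1.]])
def proj(c,T,P):  # T cam->world
    iT=np.linalg.inv(T); rv=cv2.Rodrigues(iT[:3,:3])[0]
    return cv2.projectPoints(np.asarray(P,float).reshape(-1,3),rv,iT[:3,3],K(c),np.array(c["distortion"]))[0].reshape(-1,2)
def onplane(c,T,uv,z):
    p=cv2.undistortPoints(np.array([[uv]],float),K(c),np.array(c["distortion"]))[0,0]
    d=T[:3,:3]@[p[0],p[1],1]; o=T[:3,3]; return o+d*(z-o[2])/d[2]
def dockpts(p,P):
    x,y,w=p; return np.asarray(P,float)@R.from_euler('z',w).as_matrix().T+[x,y,0]
def Ttool(s):
    T=np.eye(4);T[:3,:3]=R.from_euler('xyz',s["eef_rot"]).as_matrix();T[:3,3]=s["eef_pos"];return T
E
python3 - <<'E'
from h import *
from cell import vision
c=vision.camera("side");T=c["cam_to_world"];a=vision.camera("scene");TA=a["cam_to_world"]
def s(u,v): return (262+u/5,210+(v-275)/5)
def g(u,v): return (250+u/5,165+v/5)
print("side key",onplane(c,T,s(82,360),36),"scene key",onplane(a,TA,g(226,207),36))
print("side light",onplane(c,T,s(315,350),72),"scene",onplane(a,TA,g(92,74),72))
print("red key/light side",onplane(c,T,(235+480/5,150+(368-275)/5),36),onplane(c,T,(235+630/5,150+(375-275)/5),72))
for n,uv in dict(pink=(308,216),bottlebase=(362,203),bottle2=(376,216),turq=(256,268),tape=(205,190),reel=(345,216),roll=(372,245),film=(261,318),turq2=(327,271)).items(): print(n,onplane(c,T,uv,0))
E
```

```text
side key [563.89054937 -97.59455868  36.        ] scene key [560.04561781 -88.3801385   36.        ]
side light [ 681.6237497  -144.38261258   72.        ] scene [ 678.35499011 -136.71685823   72.        ]
red key/light side [773.37565009 236.51905517  36.        ] [854.3777149  154.02559741  72.        ]
pink [661.52760182   2.42061889   0.        ]
bottlebase [844.42813247  65.76907439   0.        ]
bottle2 [868.49589004  -8.71982987   0.        ]
turq [ 498.90089951 -219.24338245    0.        ]
tape [338.75967304 172.46303771   0.        ]
reel [773.78549707  -3.60697944   0.        ]
roll [ 817.37853956 -145.61879218    0.        ]
film [ 5.05579913e+02 -3.79522837e+02  1.13686838e-13]
turq2 [ 675.60728987 -240.57650521    0.        ]
```

```bash
python3 -m jog '[[0,0,0,0,0,-0.149,37],[0,0,0,0,0,-0.149,37],[0,0,0,0,0,-0.149,37],[-2.2,-4.2,0,0,0,0,37],[-2.2,-4.2,0,0,0,0,37],[-2.2,-4.2,0,0,0,0,37],[-2.2,-4.2,0,0,0,0,37],[-2.2,-4.2,0,0,0,0,37]]'
```

```text
clock: 1.05
eef_pos: [348.1, 284.3, 205.5]
eef_rot: [3.141, 0.0, -3.141]
wrist_force: [1.9, 0.8, 0.1]
finger_gap: 35.9
```

```bash
python3 -m jog '[[-2.2,-4.2,0,0,0,0,37],[-2.2,-4.2,0,0,0,0,37],[-2.2,-4.2,0,0,0,0,37],[-2.2,-4.2,0,0,0,0,37],[-2.2,-4.2,0,0,0,0,37],[-2.2,-4.2,0,0,0,0,37],[-2.2,-4.2,0,0,0,0,37],[-2.2,-4.0,0,0,0,0,37]]'
```

```text
clock: 1.85
eef_pos: [524.3, -50.1, 205.5]
eef_rot: [-3.142, 0.0, 3.141]
wrist_force: [-0.0, -0.1, 0.3]
finger_gap: 34.7
```

```bash
python3 -m jog '[[-2,-4,0,0,0,0,37],[-2,-4,0,0,0,0,37],[0,0,0,0,0,0,37],[0,0,0,0,0,0,37],[0,0,0,0,0,0,37]]'
python3 - <<'E'
from cell import monitor, vision
import cv2,pickle
s=monitor.read_state(); w=vision.camera("wrist"); a=vision.camera("scene"); b=vision.camera("side")
pickle.dump((s,w,a,b),open("v1.pkl","wb")); print(s["eef_pos"],s["eef_rot"],s["joints"])
cv2.imwrite("pics/w1.png",w["color"])
cv2.imwrite("pics/s1.png",cv2.resize(a["color"][150:300,180:380],None,fx=4,fy=4,interpolation=cv2.INTER_CUBIC))
cv2.imwrite("pics/d1.png",cv2.resize(b["color"][150:300,220:420],None,fx=4,fy=4,interpolation=cv2.INTER_CUBIC))
E
```

```text
clock: 2.35
eef_pos: [563.5, -127.1, 205.4]
eef_rot: [3.141, -0.0, -3.141]
wrist_force: [-0.7, -0.6, -0.4]
finger_gap: 34.5
[ 563.48024426 -127.1067144   205.4123637 ] [ 3.14136065e+00 -2.59348747e-04 -3.14078199e+00] [-2.85335126e-01  3.61879440e-01  1.43900046e+00  1.53396384e-04
  1.34102705e+00 -1.85697705e+00]
```

View pics/w1.png

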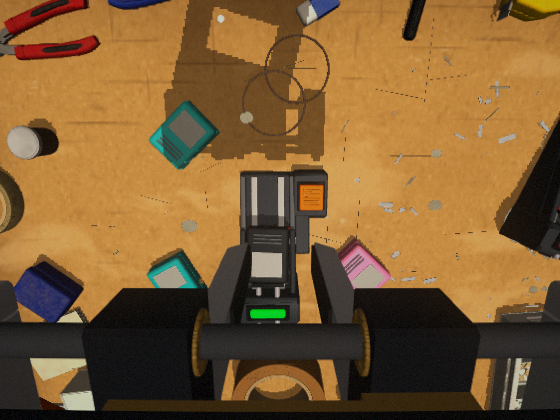

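View pics/s1.png

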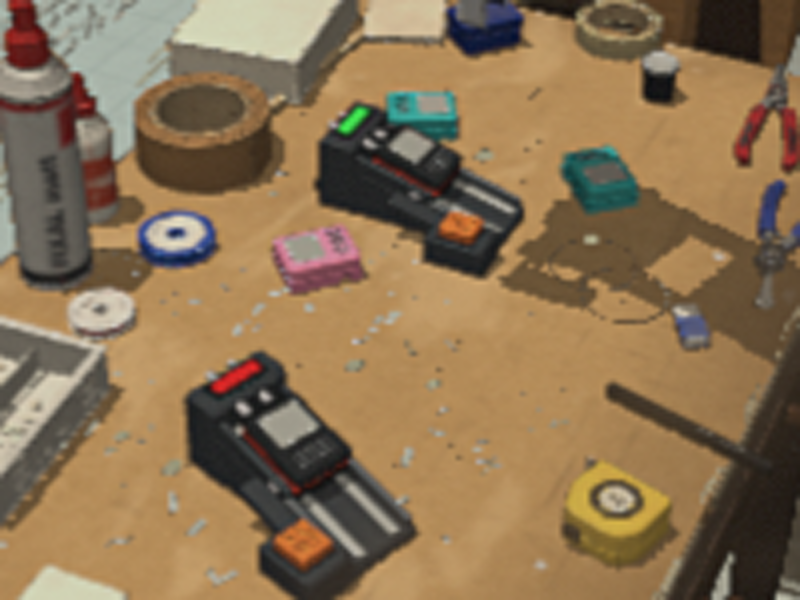

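View pics/d1.png

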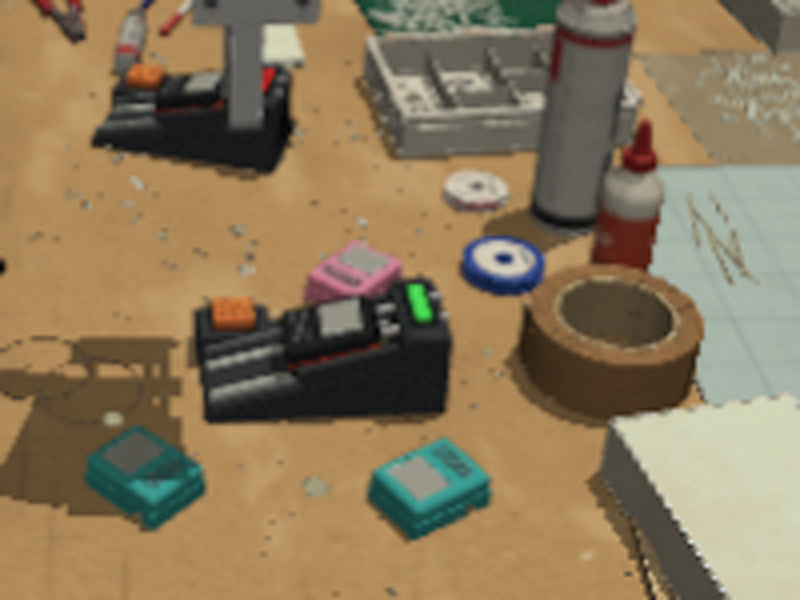

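Run:
```python
import cv2,pickle
s,w,a,b=pickle.load(open("v1.pkl","rb"))
cv2.imwrite("pics/w1z.png",cv2.resize(w["color"][160:330,225:340],None,fx=3.5*1,fy=3.5,interpolation=cv2.INTER_CUBIC))
```

```text
(no output)
```

View pics/w1z.png

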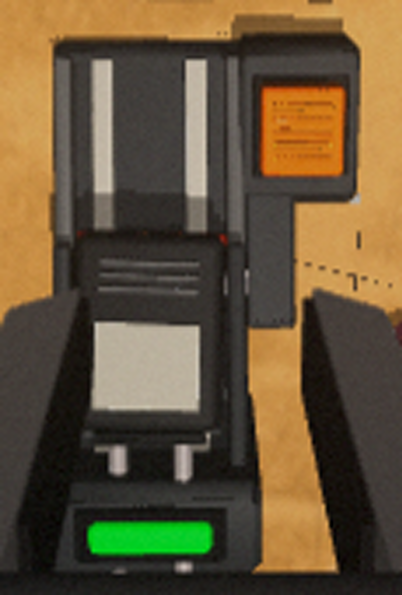

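Run:
```python
from h import *
import pickle
s,w,a,b=pickle.load(open("v1.pkl","rb"))
TW=Ttool(s)@w["tool_from_camera"]
z=lambda u,v:(225+u/3.5-.36,160+v/3.5-.36)
# orange segmentation centroids
def org(im,x0,x1,y0,y1):
    hsv=cv2.cvtColor(im,cv2.COLOR_BGR2HSV); m=cv2.inRange(hsv,(5,190,120),(16,255,255)); k=np.zeros_like(m);k[y0:y1,x0:x1]=m[y0:y1,x0:x1]
    v,u=np.nonzero(k); return u.mean(),v.mean(),len(u),u.min(),u.max(),v.min(),v.max()
print(org(w["color"],290,335,180,215))
print("scene",org(a["color"],280,305,195,220)); print("side",org(b["color"],265,290,220,235))
obs=[(-68,34.5,36,262,87),(-68,60.5,36,345,87),(-40,60.5,36,345,175),(-40,34.5,36,262,175),(-28,66,26,356,198),(-80,66,26,355,40)]
O=np.array(obs,float); uv=np.array([z(*o[3:]) for o in obs])
f=lambda p:(proj(w,TW,dockpts(p,O[:,:3]))-uv).ravel()
lz=lambda p:(proj(w,TW,dockpts(p,[[63,0,72]]))[0]-z(150,538))
r=least_squares(lambda p:np.r_[f(p),lz(p)[0]],[617,-142,0]); print(r.x,f(r.x).reshape(-1,2).round(2),lz(r.x))
kt=dockpts(r.x,[[-54,47.5,36],[63,0,72]]); print(kt)
print("pred side",proj(b,b["cam_to_world"],kt)," scene",proj(a,a["cam_to_world"],kt))
```

```text
(np.float64(311.1217391304348), np.float64(196.89739130434782), 575, np.int64(300), np.int64(323), np.int64(185), np.int64(209))
scene (np.float64(294.8), np.float64(206.5), 30, np.int64(291), np.int64(299), np.int64(204), np.int64(209))
side (np.float64(278.57142857142856), np.float64(230.0), 7, np.int64(275), np.int64(282), np.int64(230), np.int64(230))
[ 6.17784455e+02 -1.41888164e+02  1.47254367e-02] [[-0.75 -0.42]
 [ 0.04 -0.76]
 [-0.41 -0.26]
 [-0.73  0.07]
 [ 0.08  1.39]
 [ 1.31  0.1 ]] [ 0.45675794 -0.37846759]
[[ 563.09087683  -95.18845888   36.        ]
 [ 680.77762497 -140.96049523   72.        ]]
pred side [[278.04401381 226.49022486]
 [324.45079206 224.24136883]]  scene [[295.21875336 204.98700107]
 [268.33551637 178.97888337]]
```

```bash
python3 -m jog '[[-0.19,0.82,0,0,0,-0.015,37],[0,0,0,0,-0.14,0,37],[0,0,0,0,-0.14,0,37],[0,0,0,0,0,0,37],[0,0,0,0,0,0,37]]'
```

```text
clock: 3.0
eef_pos: [565.5, -119.2, 206.2]
eef_rot: [-3.141, 0.279, -3.126]
wrist_force: [-0.1, 0.1, -0.5]
finger_gap: 34.7
```

```bash
python3 -m jog '[[0.9,0,3.15,0,0,0,37],[0.9,0,3.15,0,0,0,37],[0.9,0,3.15,0,0,0,37],[0.9,0,3.15,0,0,0,37],[0,0,0,0,0,0,37],[0,0,0,0,0,0,37],[0,0,0,0,0,0,37]]'
python3 - <<'E'
from cell import monitor, vision
import cv2,pickle,numpy as np
from h import *
s=monitor.read_state(); w=vision.camera("wrist"); a=vision.camera("scene"); b=vision.camera("side")
pickle.dump((s,w,a,b),open("v2.pkl","wb")); print(s["eef_pos"],s["eef_rot"],s["joints"])
cv2.imwrite("pics/w2.png",w["color"])
cv2.imwrite("pics/sd2.png",np.hstack([cv2.resize(a["color"][165:225,250:330],None,fx=5,fy=5,interpolation=cv2.INTER_CUBIC),cv2.resize(b["color"][200:260,260:340],None,fx=5,fy=5,interpolation=cv2.INTER_CUBIC)]))
E
```

```text
clock: 3.7
eef_pos: [567.1, -119.9, 76.5]
eef_rot: [-3.141, 0.282, -3.126]
wrist_force: [0.5, 0.5, -0.0]
finger_gap: 34.9
[ 567.14970559 -119.88075718   76.45351869] [-3.14079179  0.28204675 -3.12572816] [-0.31328668  0.37099085  1.78177913  0.13486147  0.72546049 -1.98896139]
```

View pics/w2.png

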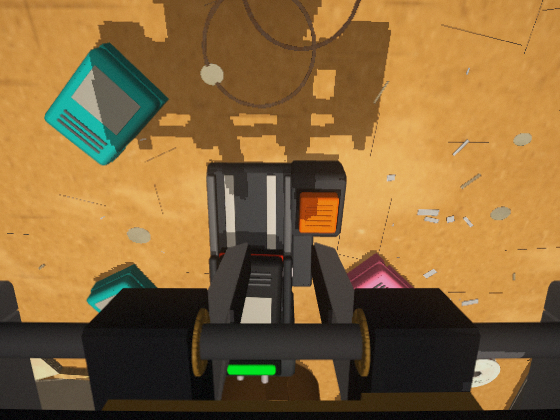

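View pics/sd2.png

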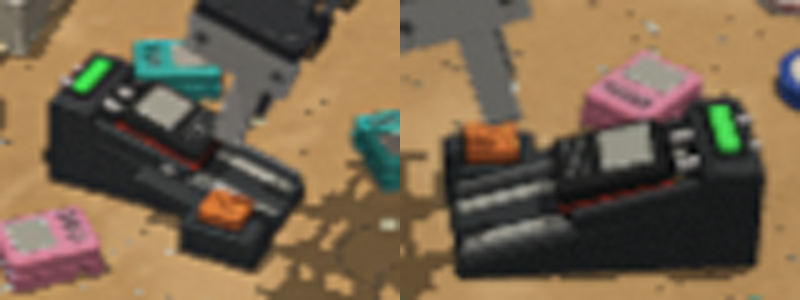

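Run:
```python
from h import *
import pickle
s,w,a,b=pickle.load(open("v2.pkl","rb"))
TW=Ttool(s)@w["tool_from_camera"]
p=[617.8,-141.9,.0147]
im=cv2.resize(w["color"],None,fx=4,fy=4,interpolation=cv2.INTER_CUBIC)
P=[(-68,34.5,36),(-68,60.5,36),(-40,60.5,36),(-40,34.5,36),(-28,66,26),(-80,66,26),(-80,29,26),(-54,47.5,36)]
for q in proj(w,TW,dockpts(p,P)): cv2.circle(im,(int(q[0]*4+1.5),int(q[1]*4+1.5)),3,(255,0,255),-1)
# predicted finger tip corners
T=Ttool(s); g=s["finger_gap"]/2
F=[(T@[x,sg*y,0,1])[:3] for sg in(1,-1) for x in(-8,8) for y in (g,g+12.5)]
for q in proj(w,TW,F): cv2.circle(im,(int(q[0]*4+1.5),int(q[1]*4+1.5)),3,(255,255,0),-1)
cv2.imwrite("pics/ov2.png",im[600:1180,780:1480])
```

```text
(no output)
```

View pics/ov2.png

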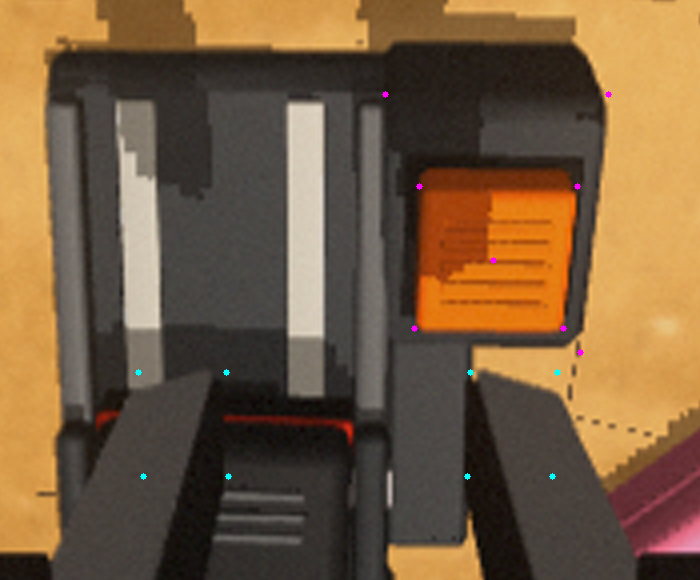

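```bash
python3 -m jog '[[0.56,0.1,1.66,0,0,0,37],[0.56,0,1.66,0,0,0,37],[0,0,0,0,0,0,37],[0,0,0,0,0,0,37],[0,0,0,0,0,0,37]]'
python3 - <<'E'
from cell import monitor, vision
import cv2,pickle,numpy as np
s=monitor.read_state(); w=vision.camera("wrist"); a=vision.camera("scene"); b=vision.camera("side")
print(s["eef_pos"],s["wrist_force"])
cv2.imwrite("pics/sd3.png",np.hstack([cv2.resize(w["color"][140:260,200:350],None,fx=4,fy=4),cv2.resize(b["color"][200:296,260:310],None,fx=4*1.25,fy=5,interpolation=cv2.INTER_CUBIC)[:480]])[:,:800])
E
```

```text
clock: 4.35
eef_pos: [564.9, -118.9, 40.6]
eef_rot: [-3.141, 0.281, -3.126]
wrist_force: [0.4, 0.9, 0.4]
finger_gap: 35.0
[ 564.85998459 -118.94763889   40.64753405] [0.4092008  0.92592719 0.40013222]
```

View pics/sd3.png

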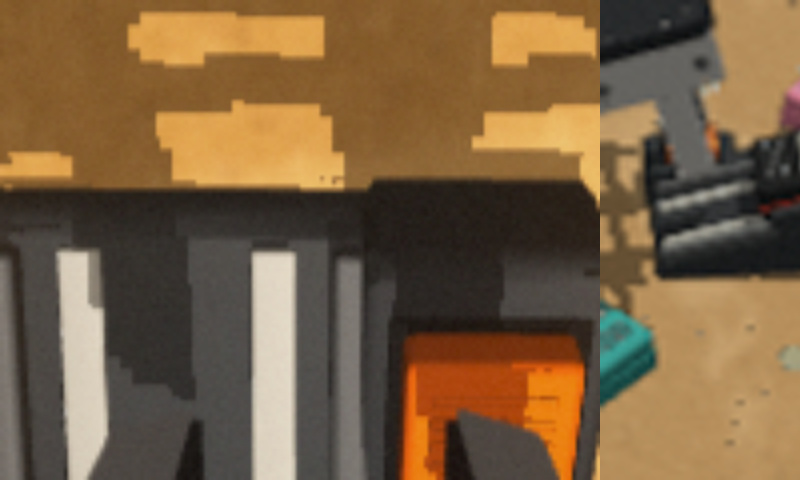

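```bash
python3 -m jog '[[0.13,0,0.46,0,0,0,37],[0.13,0,0.46,0,0,0,37],[0,0,0,0,0,0,37],[0,0,0,0,0,0,37],[0,0,0,0,0,0,37],[0,0,0,0,0,0,37],[0,0,0,0,0,0,37]]'
python3 - <<'E'
from cell import monitor, vision
import cv2,pickle,numpy as np
s=monitor.read_state(); w=vision.camera("wrist"); a=vision.camera("scene"); b=vision.camera("side")
print(s["eef_pos"],s["wrist_force"])
cv2.imwrite("pics/sd4.png",np.hstack([cv2.resize(a["color"][165:225,250:330],None,fx=5,fy=5,interpolation=cv2.INTER_CUBIC),cv2.resize(b["color"][200:260,260:340],None,fx=5,fy=5,interpolation=cv2.INTER_CUBIC)]))
cv2.imwrite("pics/w4.png",w["color"])
E
```

```text
clock: 5.2
eef_pos: [564.7, -118.9, 30.1]
eef_rot: [-3.141, 0.281, -3.127]
wrist_force: [-1.1, -0.4, 8.6]
finger_gap: 35.1
[ 564.69260088 -118.93622868   30.13312897] [-1.05561872 -0.414726    8.5527738 ]
```

View pics/sd4.png

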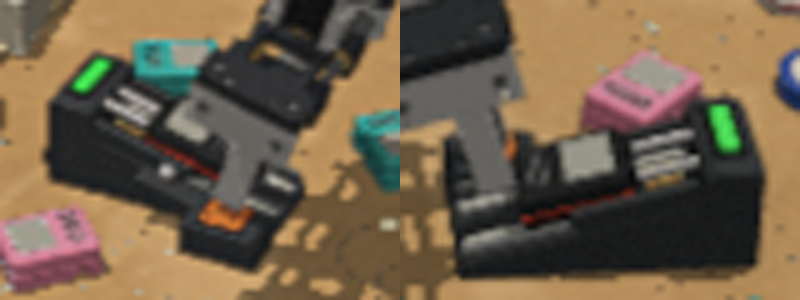

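View pics/w4.png

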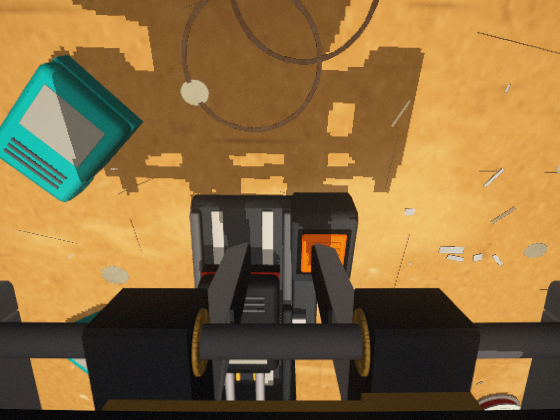

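```bash
python3 -m jog '[[0,0,0,0,0,0,37],[0,0,0,0,0,0,37],[0,0,0,0,0,0,37],[0,0,0,0,0,0,37],[0,0,0,0,0,0,37]]'
python3 - <<'E'
from cell import monitor, vision
from h import *
import pickle
s0,w0,a0,b0=pickle.load(open("v2.pkl","rb"))
b=vision.camera("side"); s=monitor.read_state()
D=np.eye(4);D[:3,:3]=R.from_euler('z',.0147).as_matrix();D[:3,3]=[617.8,-141.9,0]
C=np.eye(4);C[:3,:3]=R.from_euler('y',-.26).as_matrix();C[:3,3]=[-75,0,12]
W=D@C
T=np.linalg.inv(W)@b["cam_to_world"]
for n,uv in (("before",(260+225/5,200+145/5)),("after",(260+187/5,200+157/5))):
    print(n,onplane(b,T,uv,24))
print(s["eef_pos"],s["wrist_force"],np.abs(s["qd"]).max())
d=np.abs(a0["color"].astype(int)-vision.camera("scene")["color"]).max(2)
e=np.abs(b0["color"].astype(int)-b["color"]).max(2)
cv2.imwrite("pics/diff.png",np.hstack([d,e]).clip(0,255).astype(np.uint8)[100:400:1,:][:, ::1][:, 150:950])
cv2.imwrite("pics/b5.png",cv2.resize(b["color"][200:260,260:340],None,fx=6,fy=6))
E
```

```text
clock: 5.85
eef_pos: [564.7, -119.0, 30.2]
eef_rot: [-3.141, 0.281, -3.127]
wrist_force: [-1.9, -0.4, 7.8]
finger_gap: 34.7
before [96.55065425 -1.11115897 24.        ]
after [75.78380753 -3.03872269 24.        ]
[ 564.7037215  -118.9467906    30.14139087] [-1.3893707   0.80453048  7.46552913] 0.0017821101633357145
```

View pics/diff.png

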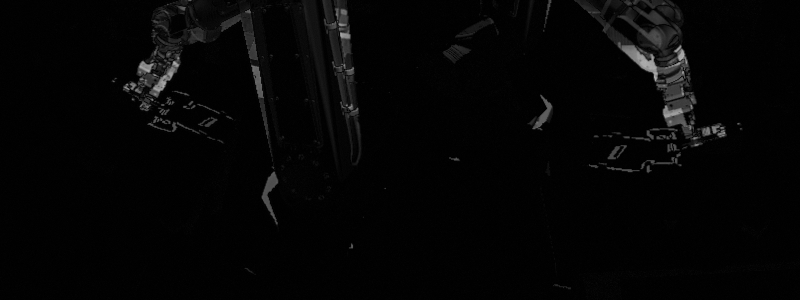

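View pics/b5.png

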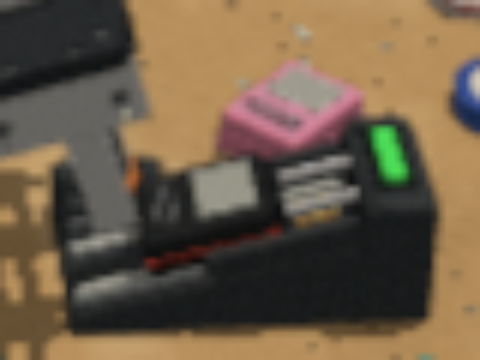

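```bash
python3 -c "
from cell import order; print(order.sign_off())"
```

```text
the job is handed in; nothing more can be done
None
```

I pressed the green-light dock's orange key with one finger, and the freed pack ran against the other finger and stopped in the chute. The job is handed in with the finger still holding it there; the clock stood at about 6 s of the 32 s allowed.

- **Pack position:** in the side picture the pack's plate moved about 21 mm down the chute, which puts its origin near chute x 67 mm (32 to 81 mm allowed). It looks flat on the runners; I judged that by eye and did not measure it.
- **Holding force:** the last two readings showed about 1.4 to 1.9 N on the tool towards the mouth, as expected with the pack leaning on the finger. The upward force was about 7.5 to 8 N, somewhat above the key's 6 N, so the key was probably fully down. The arm was at rest.
- **Everything else:** comparing pictures from before and after the press showed changes only at the arm, its shadow and the green dock. I saw no change at the red-light dock, its key or the loose things on the bench.
- **Disagreement:** the scene and side cameras placed the dock within about 1 to 4 mm of the fit from the wrist camera. I trusted the wrist camera.

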